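# Snap the packing box lid shut

## Task

The copper bowl is packed, but the lid of its plastic box is only laid on: press down the popped-up rim sections along all four edges with the fingertips until each one clicks shut and stays level with the lid. Nothing is to be picked up: the box stays standing in its place. Leave the copperware around it alone.

Things in the scene. Friction and masses are not known exactly. Their poses are not given: they have to be found in the camera images.
- box: Plastic box, loose, 1.3 kg. Grey shell 170 x 130 mm; lid 180 (x) x 140 (y) mm, its top 80 mm above the table. Origin: centre of the underside, z up, x along the lid's long side. Fixed parts of the lid: clear middle panel 124 x 84 mm and grey 28 mm corner squares, tops at 80 mm. Between the corners each edge has a white hinged rim section.
- rim_near (a joint): Hinge angle (rad) of the rim section at the box's -x end: 84 mm long, 28 wide, 4 thick, hinged on its inner edge. 0 = popped up, outer edge 8 mm above the lid's top; 0.30 = clicked shut, level with the clear panel. Snap catch: pressed 19 mm out from the hinge it resists with up to about 12 N; under halfway it springs back up, past halfway it snaps down and stays.
- near_press (a point): Point on top of the rim section at the box's -x end, midway along it, 19 mm out from its hinge line (9 mm in from its outer edge); it moves with the section, about 86 mm above the table when popped up and 80 mm when shut.
- rim_far (a joint): Hinge angle (rad) of the rim section at the box's +x end: 84 mm long, 28 wide, 4 thick, hinged on its inner edge. 0 = popped up, outer edge 8 mm above the lid's top; 0.30 = clicked shut, level with the clear panel. Snap catch: pressed 19 mm out from the hinge it resists with up to about 12 N; under halfway it springs back up, past halfway it snaps down and stays.
- far_press (a point): Point on top of the rim section at the box's +x end, midway along it, 19 mm out from its hinge line (9 mm in from its outer edge); it moves with the section, about 86 mm above the table when popped up and 80 mm when shut.
- rim_left (a joint): Hinge angle (rad) of the rim section at the box's +y side: 124 mm long, 28 wide, 4 thick, hinged on its inner edge. 0 = popped up, outer edge 8 mm above the lid's top; 0.30 = clicked shut, level with the clear panel. Snap catch: pressed 19 mm out from the hinge it resists with up to about 12 N; under halfway it springs back up, past halfway it snaps down and stays.
- left_press (a point): Point on top of the rim section at the box's +y side, midway along it, 19 mm out from its hinge line (9 mm in from its outer edge); it moves with the section, about 86 mm above the table when popped up and 80 mm when shut.
- rim_right (a joint): Hinge angle (rad) of the rim section at the box's -y side: 124 mm long, 28 wide, 4 thick, hinged on its inner edge. 0 = popped up, outer edge 8 mm above the lid's top; 0.30 = clicked shut, level with the clear panel. Snap catch: pressed 19 mm out from the hinge it resists with up to about 12 N; under halfway it springs back up, past halfway it snaps down and stays.
- right_press (a point): Point on top of the rim section at the box's -y side, midway along it, 19 mm out from its hinge line (9 mm in from its outer edge); it moves with the section, about 86 mm above the table when popped up and 80 mm when shut.
- tumbler: Bystander: copper tumbler, 68 mm wide, 85 mm tall, standing beside the box. Origin: centre of its underside.
- sugar_pot: Bystander: lidded copper sugar pot with a knob, one piece, 86 mm wide, 100 mm tall, standing beside the box. Origin: centre of its underside.
- dark_bowl: Bystander: dark metal bowl, 110 mm wide, 45 mm tall, standing beyond the box. Origin: centre of its underside.
Things that resemble listed ones, but are neither listed nor needed, are in the scene too. Several things look just like the box: the one meant starts farthest to the robot's left.

How it is judged (in metres and radians):
At the end, for the whole second after the job is handed in: All four rim sections are clicked shut (hinge angle above 0.27 of 0.30 rad) and stay so, and the box stands flat and still on the table (value of joint each of rim_near, rim_far, rim_left, rim_right above 0.27 rad and angle between box's own z axis and vertical below 0.05 rad and height (world z) of box below 0.006 m and linear speed of box below 0.02 m/s); the robot touches nothing.
It fails at once if the box is lifted (over 10 mm) or tipped (over 0.15 rad) (height (world z) of box above 0.01 m or angle between box's own z axis and vertical above 0.15 rad).
It fails at once if the box is pushed more than 50 mm from its place (distance of box from where it was at the start of the episode above 0.05 m).
It fails at once if the box is pressed with the arm or the gripper's body (over 15 N) instead of the fingers (contact force between the arm and box above 15 N).
It fails at once if the tumbler, sugar pot or bowl is shifted more than 25 mm, lifted or tipped (distance of any of tumbler, sugar_pot, dark_bowl from where it was at the start of the episode above 0.025 m or angle between any of tumbler, sugar_pot, dark_bowl's own z axis and vertical above 0.3 rad).
It also fails if it takes over 45 s, if anything falls off the work surface, if the arm or the gripper's body presses on something with over 40 N, if the wrist force passes 120 N, or if a joint passes its speed limit or range.

## Robot

A 6-joint arm with a two-finger parallel gripper is mounted at the origin on the work surface. World frame = base frame: x ahead of the robot, y to its left, z up, the work surface at z = 0. Lengths are in m, angles in degrees, forces in N, time in s.
With the tool pointing down it reaches from about 0.35 to 0.875 m from the base axis. Payload 4.2 kg.
Tool frame: the origin (TCP) lies midway between the tips of the shut fingers; the grasp point (between the pads) lies 19 mm behind it; z points along the fingers, y is the direction in which the jaws open and shut (so a half turn about z gives the same grasp; the last joint's range is limited). The gripper opens to 87 mm and grips with 3 to 60 N. Pads are 19 mm wide; open, the fingers measure 117 mm over their backs; the gripper's body (75 mm by 190 mm) begins 51 mm behind the grasp point.
Start: joints at [81.624, 22.042, 0.453, 0, -68.411, -14.817], TCP at [0.246, 0.574, 0.199] pointing down, gripper open.
Joint ranges: [-179.83, 179.83], [-69.29, 118.12], [-61.27, 80.66], [-181.25, 117.63], [-171.15, -9.14], [-177.46, 177.46]. Speed limits (degrees/s): [159.86, 159.86, 180, 180, 180, 180].

## Interface

Orientations are given as a 3x3 rotation matrix whose columns are the frame's x, y, z axes.
In Python, from station import sense, capture, finish_job gives the robot as it stands. The module is installed in compiled form; this text tells all that it offers.
- The arm moves only by the shell command python3 -m jog 'ROWS' [OPENING]. ROWS is JSON, a list of rows, each a list of 6 numbers: the shift along the tool's x, y, z in cm, then the turn, a rotation vector about the tool's x, y, z in degrees. In form: [[dx, dy, dz, wx, wy, wz], ...]. A call has exactly 5 rows; each row shifts and turns the commanded pose from where the row before left it, along the tool's axes as they then stand; what a row does not reach is not made up. A row lasts 1/12 s, in which the tool goes at most 41.7 mm and 7.16 degrees, less where a joint would pass 70% of its speed; a pose out of reach is approached as far as the arm can. A call is refused whole if a number of a shift passes 4.17 or a number of a turn 7.16, either way. A call with a gripper value outside its range is refused whole. OPENING is the finger opening in cm, from 0 to 8.7, set as the call begins (- or left out, the last holds). The fingers move at their own pace and stop on an object; the grip force is fixed at half the most. Time passes only in rows, so rows that do not move let the fingers close, or fill a call up. It gives the time, the measured TCP pose, the force and the opening at its end, in the units of the state.
- sense(): the state, without advancing time (a new reading comes with each control period).
- capture(name): name is "side" or "top"; returns a dict with "frame" (384x512x3 uint8, red, green, blue), "fx", "fy", "cx", "cy" (pixels), "world_to_cam" (4x4, takes a point from world to camera coordinates). Camera axes: x right, y up, looking along -z (the intrinsics and any distortion apply to the point x, -y, -z); pixel columns grow to the right and rows downward; lengths in m; the calibration is good to about 2 mm. A picture is of the moment at which its call begins. There is no depth.
- finish_job(): hands the job in, once; it reports no verdict.
The state is a dict: "time_s": time; "joints": joint angles; "joint_velocities": joint speeds; "effort": joint torques, N m; "tcp_pos": TCP position; "ee_rot": TCP orientation; "wrist_force": force on the tool from outside, world axes, zero at the start; "moment": the same for the moment, N m; "gripper_width": opening from 0.0 (shut) to 1.0 (fully open).
Only numpy, scipy, OpenCV 4.12 (cv2) and the standard library are available. Lean on these libraries where they do the work, as an engineer would, in place of code of your own. Each camera call takes 0.05 s, during which the arm holds its last target.

## Working session

There is one attempt and no reset: what is moved stays moved. The work goes in short steps, Python scripts to look and compute and a shell command to move; the robot and the scene stay as the last step left them, time stands still between calls to the robot, and variables do not carry over. Pictures are saved under pics/ and viewed, and the job is handed in when it is done.

```bash
mkdir -p pics
python3 - <<'E'
from station import sense,capture
import cv2,json,numpy as np
for n in("top","side"):
    c=capture(n);cv2.imwrite(f"pics/{n}0.png",c["frame"][:,:,::-1])
    print(n,c["fx"],c["fy"],c["cx"],c["cy"],[k for k in c]);print(np.round(c["world_to_cam"],4))
print(sense())
E
```

```text
top 370.6990757470308 370.6990757470308 259.7207404885028 195.52029575217512 ['frame', 'fx', 'fy', 'cx', 'cy', 'world_to_cam']
[[ 0.0279 -0.9995 -0.0134  0.0274]
 [ 0.994   0.0264  0.1062 -0.5938]
 [-0.1058 -0.0163  0.9943 -0.9289]
 [ 0.      0.      0.      1.    ]]
side 446.4306342418686 446.4306342418686 255.7809330414776 194.99304109483495 ['frame', 'fx', 'fy', 'cx', 'cy', 'world_to_cam']
[[ 0.9971 -0.0731 -0.0229 -0.5768]
 [ 0.0655  0.6585  0.7497 -0.123 ]
 [-0.0397 -0.749   0.6613 -1.0355]
 [ 0.      0.      0.      1.    ]]
{'time_s': 0.1, 'joints': array([ 8.16240124e+01,  2.20849209e+01,  3.86305549e-01, -2.53350420e-02,
       -6.84112654e+01, -1.48154272e+01]), 'joint_velocities': array([-0.03864596, -0.07148199,  0.20373627,  0.06743535, -0.01416333,
       -0.09575863]), 'effort': array([-4.01108991e-04, -3.91692066e+01,  1.87935001e+01,  4.23196301e+00,
        1.34497249e-02, -7.32639660e-05]), 'tcp_pos': array([0.24589344, 0.57394821, 0.19847521]), 'ee_rot': array([[ 9.19130151e-01, -3.93953418e-01, -6.86129653e-04],
       [-3.93954004e-01, -9.19128319e-01, -1.83739605e-03],
       [ 9.32072577e-05,  1.95910963e-03, -9.99998077e-01]]), 'wrist_force': array([ 0.23599303,  0.01773229, -0.55939758]), 'moment': array([-0.00127242,  0.00251331, -0.01937213]), 'gripper_width': 1.00297979333333}
```

View pics/top0.png

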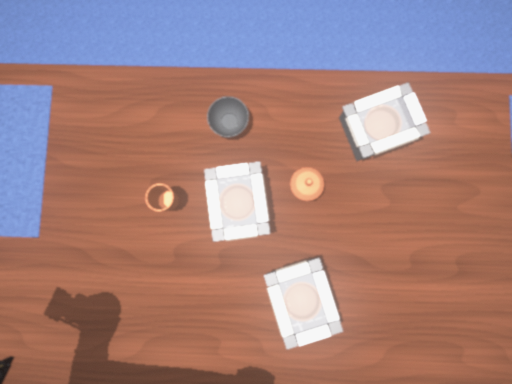

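View pics/side0.png

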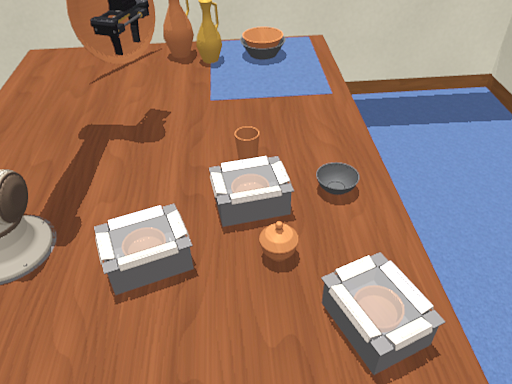

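The top view has image up = +x and image left = +y. Three things could be taken for the box, at top pixels (238,202), (303,303) and (386,121). The one farthest left (+y) is (238,202), with the tumbler (160,197), the sugar pot (308,184) and the dark bowl (229,118) around it. Next I'll take a close crop and measure it.

```bash
cat > h.py <<'E'
import numpy as np,cv2
from station import sense,capture
def ray(c,u,v,z):
    W=c["world_to_cam"];R=W[:3,:3];t=W[:3,3];o=-R.T@t
    d=R.T@np.array([(u-c["cx"])/c["fx"],-(v-c["cy"])/c["fy"],-1.])
    return o+d*(z-o[2])/d[2]
def proj(c,p):
    W=c["world_to_cam"];q=W[:3,:3]@np.asarray(p)+W[:3,3]
    return np.array([c["cx"]+c["fx"]*q[0]/-q[2],c["cy"]-c["fy"]*q[1]/-q[2]])
E
python3 - <<'E'
from h import *
for n,(x,y,w,h) in {"top":(140,90,190,165),"side":(200,120,170,150)}.items():
    c=capture(n);f=c["frame"][:,:,::-1]
    cv2.imwrite(f"pics/{n}_crop.png",cv2.resize(f[y:y+h,x:x+w],None,fx=4,fy=4,interpolation=cv2.INTER_CUBIC)[:600,:800])
    hsv=cv2.cvtColor(np.ascontiguousarray(f),cv2.COLOR_BGR2HSV)
    m=((hsv[...,1]<40)&(hsv[...,2]>205)).astype(np.uint8)
    k,l,st,ce=cv2.connectedComponentsWithStats(m)
    for i in range(1,k):
        if st[i,4]>60 and x<ce[i][0]<x+w and y<ce[i][1]<y+h:
            print(n,st[i],ce[i],ray(c,*ce[i],.084).round(4),cv2.minAreaRect(np.argwhere(l==i)[:,::-1].astype(np.float32)))
    if n=="top":
        for nm,u,v,z in(("tumbler",160,197,.085),("pot",308,184,.07),("bowl",229,118,.045)):print(nm,ray(c,u,v,z).round(3))
E
```

```text
top [ 204  162   66   79 4272] [236.25093633 201.15238764] [0.5719 0.0997 0.084 ] ((236.19065856933594, 201.06492614746094), (74.67257690429688, 58.99943161010742), 82.23483276367188)
tumbler [0.577 0.287 0.085]
pot [ 0.621 -0.077  0.07 ]
bowl [0.793 0.129 0.045]
side [221 156  48  16 433] [244.22632794 163.36489607] [0.5628 0.1555 0.084 ] ((244.37838745117188, 163.270263671875), (9.206343650817871, 47.01811218261719), 80.53767395019531)
side [271 161  19  23 242] [279.9338843  172.04545455] [0.6478 0.1117 0.084 ] ((280.06036376953125, 171.97415161132812), (21.796871185302734, 11.423661231994629), 66.80140686035156)
side [211 172  16  22 231] [218.36363636 182.51082251] [0.4973 0.0869 0.084 ] ((218.49996948242188, 182.5), (23.753887176513672, 11.388851165771484), 77.47119140625)
side [230 184  51  15 291] [254.96907216 191.64948454] [0.5819 0.045  0.084 ] ((254.66009521484375, 190.596435546875), (7.945737361907959, 50.45191192626953), 79.87532806396484)
side [336 255  39  26 508] [355.12598425 267.65944882] [ 0.7584 -0.1974  0.084 ] ((355.1034851074219, 267.74139404296875), (13.787178993225098, 37.68495178222656), 66.80140686035156)
```

View pics/top_crop.png

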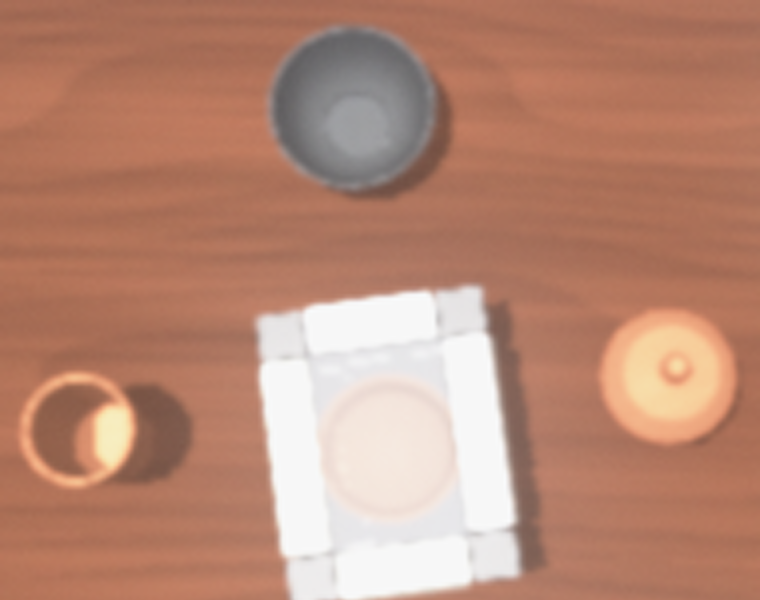

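View pics/side_crop.png

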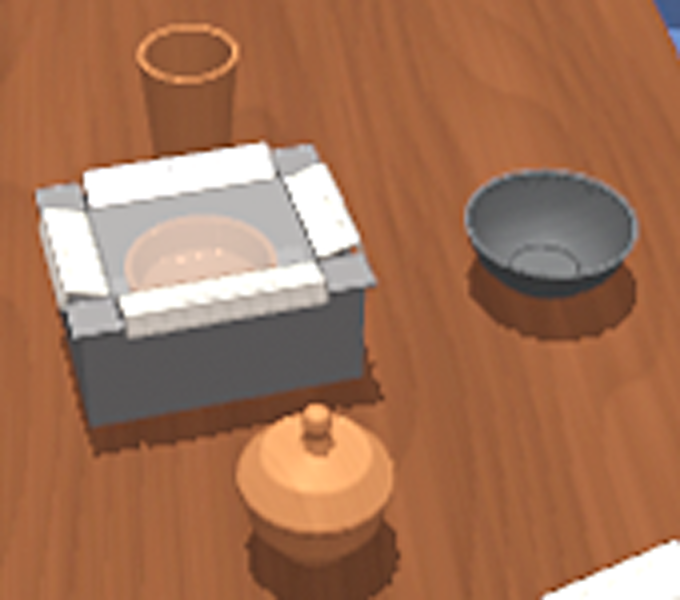

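This confirms the box at top (238,202). In the side crop all four of its rims are popped up. Next I'll get its centre and yaw more precisely.

Run:
```python
from h import *
c=capture("top");f=np.ascontiguousarray(c["frame"][:,:,::-1]);hsv=cv2.cvtColor(f,cv2.COLOR_BGR2HSV)
for T in(185,242):
    m=((hsv[...,1]<45)&(hsv[...,2]>T)).astype(np.uint8)
    k,l,st,ce=cv2.connectedComponentsWithStats(m)
    for i in range(1,k):
        if st[i,4]>60 and 195<ce[i][0]<280 and 150<ce[i][1]<250:
            P=np.argwhere(l==i)[:,::-1]; z=.08 if st[i,4]>2000 else .083
            w=np.array([ray(c,u,v,z)[:2] for u,v in P],np.float32)
            print(T,st[i],ray(c,*ce[i],z).round(4),cv2.minAreaRect(w))
```

```text
185 [ 204  162   66   80 4321] [0.5722 0.0997 0.08  ] ((0.5735753178596497, 0.09997976571321487), (0.18487848341464996, 0.1450626701116562), 9.568609237670898)
242 [216 163  33  15 350] [0.6483 0.1128 0.083 ] ((0.6480106711387634, 0.11287707090377808), (0.028376825153827667, 0.07841520756483078), 9.701927185058594)
242 [250 174  18  48 534] [0.5822 0.0447 0.083 ] ((0.5825451612472534, 0.045371513813734055), (0.1177767887711525, 0.02870001085102558), 9.611507415771484)
242 [206 180  18  49 558] [0.5639 0.1549 0.083 ] ((0.5653404593467712, 0.1521831750869751), (0.11918184906244278, 0.034255266189575195), 9.554237365722656)
242 [224 189  27  28 586] [0.5686 0.0982 0.083 ] ((0.5688722133636475, 0.09786463528871536), (0.06644265353679657, 0.06381039321422577), 2.1883981227874756)
242 [224 224  34  16 384] [0.4986 0.0878 0.083 ] ((0.49982526898384094, 0.08828844130039215), (0.031181955710053444, 0.08066065609455109), 9.32246208190918)
```

```bash
cat >> h.py <<'E'
C=np.array([.573,.0998]);a=np.radians(9.55)
X=np.array([np.cos(a),np.sin(a)]);Y=np.array([-X[1],X[0]])
T={"near":C-.081*X,"far":C+.081*X,"left":C+.061*Y,"right":C-.061*Y,"centre":C}
from scipy.spatial.transform import Rotation as Ro
def go(name,z,head):
    "cm delta in current tool axes; rotvec deg to vertical tool with tool x at heading"
    s=sense();R=s["ee_rot"];p=s["tcp_pos"]
    d=R.T@(np.append(T[name],z)-p)*100
    h=np.radians(head);x=np.array([np.cos(h),np.sin(h),0]);D=np.array([0,0,-1.])
    G=np.c_[x,np.cross(D,x),D]
    print("d",d.round(2),"rot",Ro.from_matrix(R.T@G).as_rotvec(degrees=True).round(2),"F",s["wrist_force"].round(1),"t",s["time_s"],"tcp",p.round(4),"w",round(s["gripper_width"],2))
E
python3 -m jog '[[0,0,0,0,0,-6.56],[0,0,0,0,0,-6.56],[0,0,0,0,0,-6.56],[0,0,0,0,0,-6.56],[0,0,0,0,0,-6.56]]' 0
python3 -c "
from h import *
go('near',.11,9.55)"
```

```text
time_s: 0.67
tcp_pos: [0.246, 0.5744, 0.1992]
ee_rot: [[0.985, 0.172, -0.0], [0.172, -0.985, -0.0], [-0.0, 0.0, -1.0]]
wrist_force: [0.5, 0.1, 0.5]
gripper_width: 0.705
d [15.92 52.33  8.94] rot [0.02 0.01 0.38] F [0.5 0.1 0.5] t 0.6667 tcp [0.246  0.5744 0.1992] w 0.71
```

```bash
python3 -m jog '[[1.06,3.49,0,0,0,0.38],[1.06,3.49,0,0,0,0],[1.06,3.49,0,0,0,0],[1.06,3.49,0,0,0,0],[1.06,3.49,0,0,0,0]]' 0
python3 -m jog '[[1.06,3.49,0,0,0,0],[1.06,3.49,0,0,0,0],[1.06,3.49,0,0,0,0],[1.06,3.49,0,0,0,0],[1.06,3.49,0,0,0,0]]'
python3 -m jog '[[1.06,3.49,0,0,0,0],[1.06,3.49,0,0,0,0],[1.06,3.49,0,0,0,0],[1.06,3.49,0,0,0,0],[1.06,3.49,0,0,0,0]]'
python3 -c "
from h import *
go('near',.1,9.55)"
```

```text
time_s: 1.08
tcp_pos: [0.327, 0.4092, 0.1994]
ee_rot: [[0.987, 0.161, -0.0], [0.161, -0.987, -0.0], [-0.0, 0.0, -1.0]]
wrist_force: [0.1, 0.5, 0.8]
gripper_width: 0.323
time_s: 1.5
tcp_pos: [0.4072, 0.2454, 0.1997]
ee_rot: [[0.987, 0.161, 0.0], [0.161, -0.987, 0.0], [0.0, -0.0, -1.0]]
wrist_force: [0.9, 0.1, -0.1]
gripper_width: 0.022
time_s: 1.92
tcp_pos: [0.4876, 0.0816, 0.1997]
ee_rot: [[0.987, 0.16, 0.0], [0.16, -0.987, 0.0], [0.0, -0.0, -1.0]]
wrist_force: [0.1, -0.6, 0.7]
gripper_width: 0.008
d [ 0.61 -0.38  9.97] rot [-0.01 -0.03 -0.31] F [ 0.1 -0.6  0.7] t 1.9167 tcp [0.4876 0.0816 0.1997] w 0.01
```

```bash
python3 -m jog '[[0.6,-0.4,2.5,0,0,0],[0,0,2.5,0,0,0],[0,0,2.5,0,0,0],[0,0,2.3,0,0,0],[0,0,0,0,0,0]]'
python3 - <<'E'
from h import *
go('near',.08,9.55)
c=capture("side");f=c["frame"][:,:,::-1]
cv2.imwrite("pics/s1.png",cv2.resize(f[100:250,180:350],None,fx=4,fy=4,interpolation=cv2.INTER_CUBIC))
E
```

```text
time_s: 2.33
tcp_pos: [0.489, 0.0866, 0.0971]
ee_rot: [[0.987, 0.159, -0.009], [0.159, -0.987, -0.004], [-0.01, 0.002, -1.0]]
wrist_force: [-0.4, 0.1, -1.4]
gripper_width: 0.005
d [0.42 0.09 1.7 ] rot [ 0.11  0.57 -0.42] F [-0.4  0.1 -1.4] t 2.3333 tcp [0.489  0.0866 0.0971] w 0.0
```

View pics/s1.png

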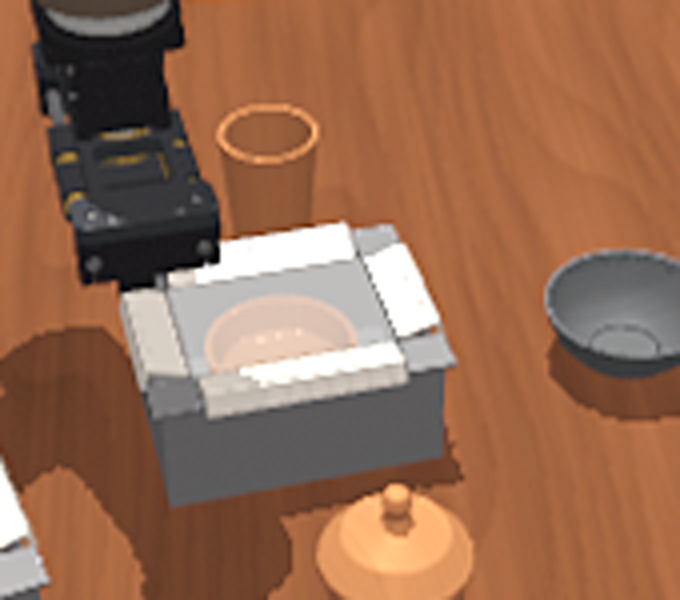

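Run:
```python
from h import *
go('near',.08,9.55)
c=capture("side");f=np.ascontiguousarray(c["frame"][:,:,::-1])
p=sense()["tcp_pos"]
for q in(p,p+[0,0,.07],p+[0,0,.02],p+[-.015,.0,.07],np.append(T["near"],.086)):print(proj(c,q).round(1),((proj(c,q)-[180,50])*4).round())
cv2.imwrite("pics/s2.png",cv2.resize(f[50:200,180:350],None,fx=4,fy=4,interpolation=cv2.INTER_CUBIC))
c=capture("top");f=np.ascontiguousarray(c["frame"][:,:,::-1])
print(((proj(c,p)-[170,130])*4).round(),((proj(c,p+[0,0,.07])-[170,130])*4).round())
cv2.imwrite("pics/t2.png",cv2.resize(f[130:280,170:340],None,fx=4,fy=4,interpolation=cv2.INTER_CUBIC))
```

```text
d [0.22 0.13 1.96] rot [ 0.1   0.32 -0.34] F [0.1 0.4 0.8] t 2.3833 tcp [0.4908 0.0873 0.0996] w 0.01
[215.7 176.6] [143. 507.]
[213.2 152.5] [133. 410.]
[215. 170.] [140. 480.]
[206.5 152.9] [106. 412.]
[216.5 182.1] [146. 528.]
[278. 415.] [269. 415.]
```

View pics/s2.png

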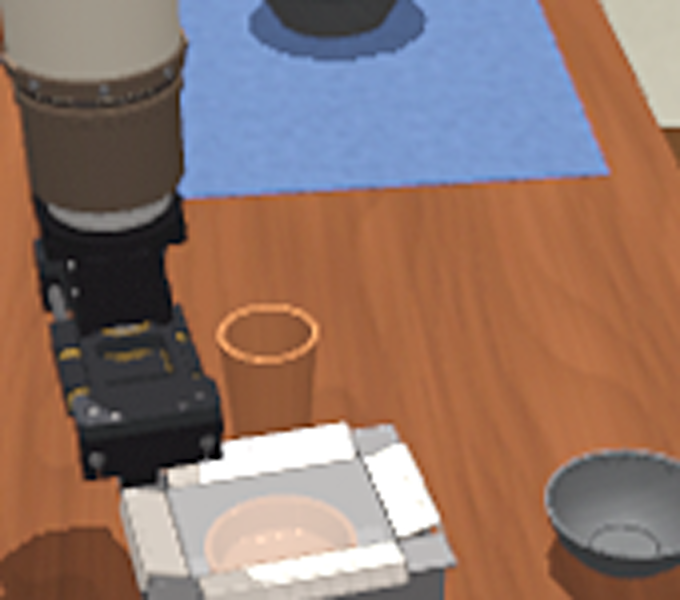

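View pics/t2.png

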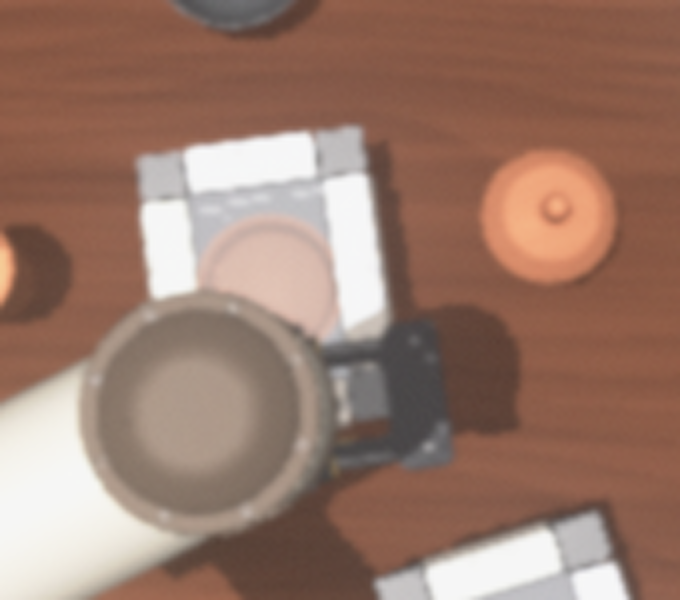

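The wrist hides the fingers, but the tip projects onto the near rim at side (216,177). Next I'll press the near rim in small steps.

```bash
python3 -m jog '[[0.1,0.1,0.4,0,0.2,-0.3],[0,0,0.4,0,0,0],[0,0,0.3,0,0,0],[0,0,0.2,0,0,0],[0,0,0.1,0,0,0]]'
python3 -m jog '[[0,0,0.1,0,0,0],[0,0,0.1,0,0,0],[0,0,0.1,0,0,0],[0,0,0.1,0,0,0],[0,0,0,0,0,0]]'
python3 -c "
from h import *
go('near',.08,9.55)"
```

```text
time_s: 2.9
tcp_pos: [0.4936, 0.0874, 0.0874]
ee_rot: [[0.986, 0.166, 0.003], [0.166, -0.986, 0.001], [0.003, -0.0, -1.0]]
wrist_force: [0.6, -0.1, 0.2]
gripper_width: 0.004
time_s: 3.32
tcp_pos: [0.4936, 0.0874, 0.0832]
ee_rot: [[0.986, 0.165, 0.003], [0.165, -0.986, 0.0], [0.003, 0.0, -1.0]]
wrist_force: [-0.1, 0.9, 0.4]
gripper_width: 0.002
d [-0.06  0.1   0.32] rot [ 0.01 -0.18 -0.03] F [-0.1  0.9  0.4] t 3.3167 tcp [0.4936 0.0874 0.0832] w 0.0
```

```bash
python3 -m jog '[[0,0,0.1,0,0,0],[0,0,0.1,0,0,0],[0,0,0.05,0,0,0],[0,0,0.05,0,0,0],[0,0,0,0,0,0]]'
python3 -m jog '[[0,0,0.05,0,0,0],[0,0,0.05,0,0,0],[0,0,0.05,0,0,0],[0,0,0,0,0,0],[0,0,0,0,0,0]]'
```

```text
time_s: 3.73
tcp_pos: [0.4936, 0.0874, 0.0803]
ee_rot: [[0.986, 0.165, 0.003], [0.165, -0.986, 0.0], [0.003, 0.0, -1.0]]
wrist_force: [0.1, -0.8, -0.4]
gripper_width: 0.007
time_s: 4.15
tcp_pos: [0.4937, 0.0874, 0.0789]
ee_rot: [[0.986, 0.166, 0.003], [0.166, -0.986, 0.001], [0.003, 0.0, -1.0]]
wrist_force: [-0.4, 0.2, 0.6]
gripper_width: 0.007
```

Run:
```python
from h import *
c=capture("side");f=np.ascontiguousarray(c["frame"][:,:,::-1])
p=sense()["tcp_pos"];print(sense()["wrist_force"])
print(((proj(c,p)-[190,130])*7).round())
cv2.imwrite("pics/s3.png",cv2.resize(f[130:215,190:300],None,fx=7,fy=7,interpolation=cv2.INTER_CUBIC))
```

```text
[ 0.87213812 -0.35264724  0.94321704]
[189. 379.]
```

View pics/s3.png

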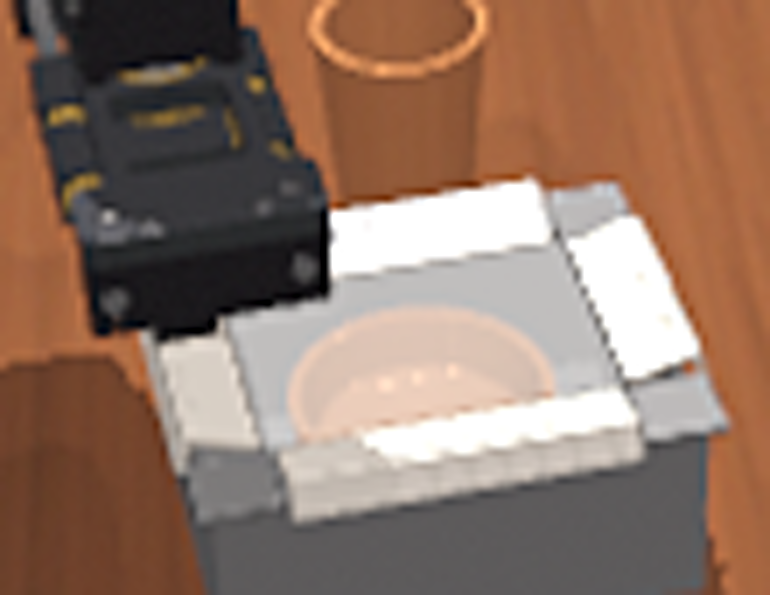

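Run:
```python
from h import *
c=capture("side")
print(proj(c,[.246,.574,.199]),proj(c,[.246,.574,.219]))
W=c["world_to_cam"]
p=sense()["tcp_pos"]
for z in(.079,.09,.1,.11):
  for dy in(-.015,0,.015): print(z,dy,((proj(c,[p[0],p[1]+dy,z])-[190,130])*7).round())
f=cv2.imread("pics/side0.png")
cv2.imwrite("pics/s0c.png",cv2.resize(f[0:80,70:180],None,fx=7,fy=7,interpolation=cv2.INTER_CUBIC))
```

```text
[130.16255367  55.34615328] [128.76007496  48.92601729]
0.079 -0.015 [190. 407.]
0.079 0 [189. 378.]
0.079 0.015 [189. 351.]
0.09 -0.015 [187. 382.]
0.09 0 [187. 354.]
0.09 0.015 [186. 326.]
0.1 -0.015 [184. 359.]
0.1 0 [184. 331.]
0.1 0.015 [184. 303.]
0.11 -0.015 [182. 336.]
0.11 0 [182. 308.]
0.11 0.015 [181. 280.]
```

View pics/s0c.png

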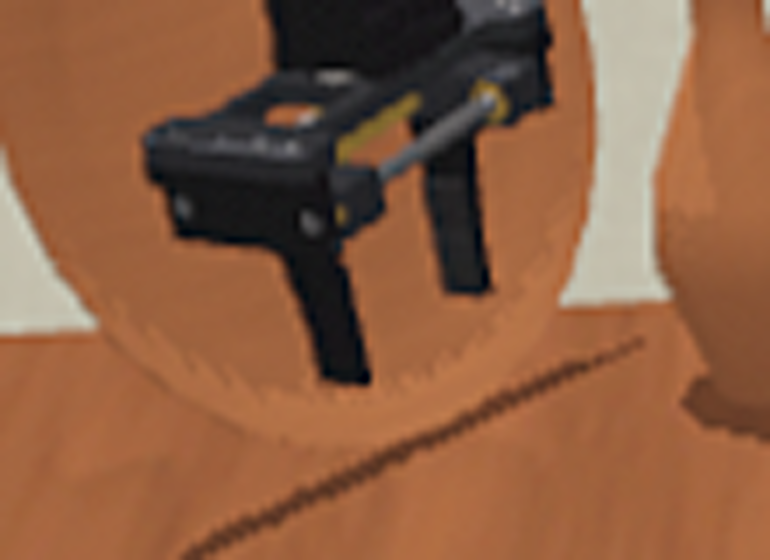

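The tips show about 20 mm higher than the TCP projection: side row 335 against about 379 in the crop, and the start picture shows the same offset. There is also no contact force, so the real tips seem to sit behind the reported TCP. I'll keep going down in small steps and let the force decide.

```bash
python3 -m jog '[[0,0,0.15,0,0,0],[0,0,0.15,0,0,0],[0,0,0.15,0,0,0],[0,0,0.15,0,0,0],[0,0,0,0,0,0]]'
python3 -m jog '[[0,0,0.1,0,0,0],[0,0,0.1,0,0,0],[0,0,0.1,0,0,0],[0,0,0,0,0,0],[0,0,0,0,0,0]]'
```

```text
time_s: 4.67
tcp_pos: [0.4934, 0.0873, 0.0725]
ee_rot: [[0.986, 0.165, 0.003], [0.165, -0.986, 0.0], [0.003, 0.0, -1.0]]
wrist_force: [-0.8, -0.5, 0.4]
gripper_width: 0.003
time_s: 5.08
tcp_pos: [0.4937, 0.0874, 0.0699]
ee_rot: [[0.986, 0.165, 0.003], [0.165, -0.986, 0.001], [0.003, 0.0, -1.0]]
wrist_force: [0.7, -0.7, 0.4]
gripper_width: 0.005
```

```bash
python3 -m jog '[[0,0,0.1,0,0,0],[0,0,0.1,0,0,0],[0,0,0.1,0,0,0],[0,0,0,0,0,0],[0,0,0,0,0,0]]'
python3 - <<'E'
from h import *
c=capture("side");f=np.ascontiguousarray(c["frame"][:,:,::-1])
p=sense()["tcp_pos"];print(sense()["wrist_force"])
print(((proj(c,p)-[190,130])*7).round())
cv2.imwrite("pics/s4.png",cv2.resize(f[130:215,190:300],None,fx=7,fy=7,interpolation=cv2.INTER_CUBIC))
E
```

```text
time_s: 5.5
tcp_pos: [0.4937, 0.0874, 0.0669]
ee_rot: [[0.986, 0.166, 0.003], [0.166, -0.986, 0.0], [0.003, 0.0, -1.0]]
wrist_force: [-0.0, 0.5, 0.4]
gripper_width: 0.005
[ 0.21465414  0.27853978 -0.35405385]
[192. 405.]
```

View pics/s4.png

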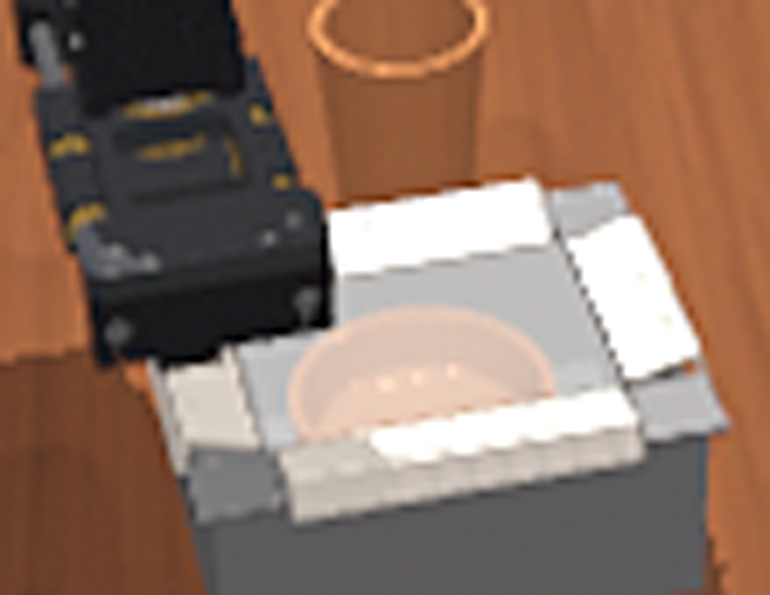

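```bash
python3 -m jog '[[0,0,0.1,0,0,0],[0,0,0.1,0,0,0],[0,0,0,0,0,0],[0,0,0,0,0,0],[0,0,0,0,0,0]]'
python3 -m jog '[[0,0,0.1,0,0,0],[0,0,0.1,0,0,0],[0,0,0,0,0,0],[0,0,0,0,0,0],[0,0,0,0,0,0]]'
```

```text
time_s: 5.97
tcp_pos: [0.494, 0.0875, 0.0653]
ee_rot: [[0.986, 0.166, 0.004], [0.166, -0.986, 0.001], [0.004, -0.0, -1.0]]
wrist_force: [-0.2, -0.5, 3.5]
gripper_width: 0.008
time_s: 6.38
tcp_pos: [0.4935, 0.0875, 0.0637]
ee_rot: [[0.986, 0.166, 0.003], [0.166, -0.986, 0.001], [0.003, 0.0, -1.0]]
wrist_force: [-3.1, 0.6, 8.3]
gripper_width: 0.004
```

Contact starts at a TCP height of about 0.066, so the tips really are about 21 mm behind the reported TCP. Shut should therefore come at TCP z ≈ 0.058–0.059.

```bash
python3 -m jog '[[0,0,0.1,0,0,0],[0,0,0.1,0,0,0],[0,0,0,0,0,0],[0,0,0,0,0,0],[0,0,0,0,0,0]]'
python3 -m jog '[[0,0,0.1,0,0,0],[0,0,0.1,0,0,0],[0,0,0,0,0,0],[0,0,0,0,0,0],[0,0,0,0,0,0]]'
```

```text
time_s: 6.8
tcp_pos: [0.4938, 0.0874, 0.0606]
ee_rot: [[0.986, 0.165, 0.003], [0.165, -0.986, 0.0], [0.003, 0.0, -1.0]]
wrist_force: [0.4, -0.5, -0.5]
gripper_width: 0.005
time_s: 7.22
tcp_pos: [0.4938, 0.0874, 0.0589]
ee_rot: [[0.986, 0.165, 0.003], [0.165, -0.986, 0.001], [0.003, 0.0, -1.0]]
wrist_force: [0.2, -0.1, -0.1]
gripper_width: 0.002
```

```bash
python3 -m jog '[[0,0,0.1,0,0,0],[0,0,0.1,0,0,0],[0,0,0,0,0,0],[0,0,0,0,0,0],[0,0,0,0,0,0]]'
```

```text
time_s: 7.63
tcp_pos: [0.4939, 0.0875, 0.0572]
ee_rot: [[0.986, 0.166, 0.004], [0.166, -0.986, 0.001], [0.004, -0.0, -1.0]]
wrist_force: [-1.0, -0.1, 3.0]
gripper_width: 0.005
```

```bash
python3 -m jog '[[0,0,-2,0,0,0],[0,0,-2,0,0,0],[4,0,0,0,0,0],[4,0,0,0,0,0],[4,0,0,0,0,0]]'
python3 -m jog '[[4,0,0,0,0,0],[0,0,0,0,0,0],[0,0,0,0,0,0],[0,0,0,0,0,0],[0,0,0,0,0,0]]'
python3 - <<'E'
from h import *
go('far',.07,9.55)
c=capture("side");f=np.ascontiguousarray(c["frame"][:,:,::-1])
cv2.imwrite("pics/s5.png",cv2.resize(f[120:225,190:315],None,fx=5,fy=5,interpolation=cv2.INTER_CUBIC))
E
```

```text
time_s: 8.05
tcp_pos: [0.6134, 0.1076, 0.0982]
ee_rot: [[0.986, 0.166, 0.005], [0.166, -0.986, 0.001], [0.005, -0.001, -1.0]]
wrist_force: [0.7, 0.4, 1.2]
gripper_width: 0.006
time_s: 8.47
tcp_pos: [0.6502, 0.1136, 0.0974]
ee_rot: [[0.986, 0.166, 0.002], [0.166, -0.986, 0.0], [0.002, 0.0, -1.0]]
wrist_force: [0.0, -0.6, 0.6]
gripper_width: 0.006
d [0.25 0.08 2.74] rot [ 0.01 -0.13 -0.02] F [ 0.  -0.6  0.6] t 8.4667 tcp [0.6502 0.1136 0.0974] w 0.01
```

View pics/s5.png

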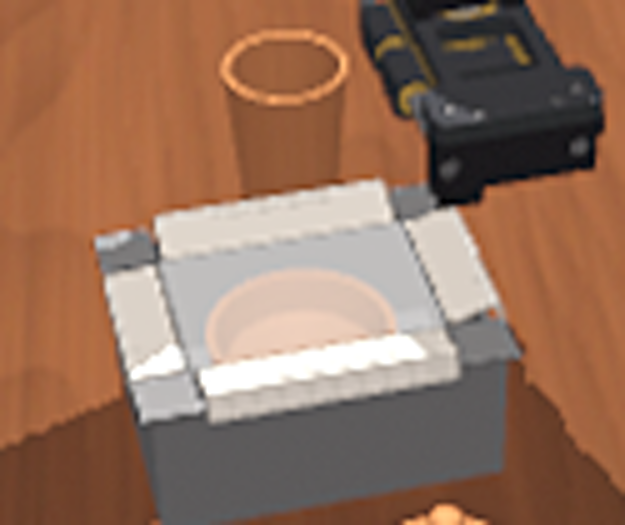

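The near rim is now level with its corners (crop (145,320)). The far, left and right rims are still up. Next I'll press the far one.

```bash
python3 -m jog '[[0.25,0.05,1,0,-0.1,0],[0,0,1,0,0,0],[0,0,0.8,0,0,0],[0,0,0,0,0,0],[0,0,0,0,0,0]]'
python3 -m jog '[[0,0,0.2,0,0,0],[0,0,0.15,0,0,0],[0,0,0.15,0,0,0],[0,0,0,0,0,0],[0,0,0,0,0,0]]'
python3 -m jog '[[0,0,0.15,0,0,0],[0,0,0.15,0,0,0],[0,0,0,0,0,0],[0,0,0,0,0,0],[0,0,0,0,0,0]]'
```

```text
time_s: 8.93
tcp_pos: [0.6532, 0.1135, 0.0683]
ee_rot: [[0.986, 0.166, -0.0], [0.166, -0.986, -0.001], [-0.001, 0.001, -1.0]]
wrist_force: [0.8, 0.5, 0.8]
gripper_width: 0.01
time_s: 9.35
tcp_pos: [0.6544, 0.1139, 0.0653]
ee_rot: [[0.986, 0.166, 0.003], [0.166, -0.986, 0.001], [0.003, -0.0, -1.0]]
wrist_force: [-1.3, 0.6, 2.7]
gripper_width: 0.008
time_s: 9.77
tcp_pos: [0.6553, 0.114, 0.0626]
ee_rot: [[0.986, 0.166, 0.005], [0.166, -0.986, 0.001], [0.005, -0.0, -1.0]]
wrist_force: [1.1, -0.5, 3.1]
gripper_width: 0.005
```

```bash
python3 -m jog '[[0,0,0.15,0,0,0],[0,0,0.15,0,0,0],[0,0,0,0,0,0],[0,0,0,0,0,0],[0,0,0,0,0,0]]'
python3 -m jog '[[0,0,0.1,0,0,0],[0,0,0.1,0,0,0],[0,0,0,0,0,0],[0,0,0,0,0,0],[0,0,0,0,0,0]]'
```

```text
time_s: 10.18
tcp_pos: [0.6531, 0.1137, 0.0574]
ee_rot: [[0.986, 0.165, -0.001], [0.165, -0.986, -0.0], [-0.001, 0.0, -1.0]]
wrist_force: [-0.3, 0.5, -0.3]
gripper_width: 0.005
time_s: 10.6
tcp_pos: [0.6534, 0.1137, 0.0572]
ee_rot: [[0.986, 0.166, 0.001], [0.166, -0.986, -0.0], [0.001, 0.0, -1.0]]
wrist_force: [-3.1, 0.0, 5.0]
gripper_width: 0.006
```

```bash
python3 -m jog '[[0,0,-2,0,0,0],[0,0,-2,0,0,0],[-2.7,-2,0,0,0,6.9],[0,0,0,0,0,6.9],[0,0,0,0,0,6.9]]'
python3 -m jog '[[0,0,0,0,0,6.9],[0,0,0,0,0,6.9],[0,0,0,0,0,6.9],[0,0,0,0,0,6.9],[0,0,0,0,0,6.9]]'
python3 -m jog '[[0,0,0,0,0,6.9],[0,0,0,0,0,6.9],[0,0,0,0,0,6.9],[0,0,0,0,0,6.9],[0,0,0,0,0,6.9]]'
python3 -c "
from h import *
go('left',.07,-80.45)"
```

```text
time_s: 11.02
tcp_pos: [0.6227, 0.1296, 0.0967]
ee_rot: [[0.98, -0.199, 0.001], [-0.199, -0.98, 0.001], [0.001, -0.001, -1.0]]
wrist_force: [0.8, -0.1, -0.6]
gripper_width: 0.006
time_s: 11.43
tcp_pos: [0.6237, 0.129, 0.096]
ee_rot: [[0.694, -0.72, 0.001], [-0.72, -0.694, 0.0], [0.0, -0.001, -1.0]]
wrist_force: [0.2, -0.1, -0.5]
gripper_width: 0.004
time_s: 11.85
tcp_pos: [0.6237, 0.129, 0.0959]
ee_rot: [[0.165, -0.986, 0.001], [-0.986, -0.165, 0.0], [0.0, -0.001, -1.0]]
wrist_force: [0.1, -0.3, 0.3]
gripper_width: 0.001
d [-4.05  5.49  2.59] rot [-0.04 -0.   -0.08] F [ 0.1 -0.3  0.3] t 11.85 tcp [0.6237 0.129  0.0959] w 0.0
```

```bash
python3 -m jog '[[-2,2.75,0,0,0,0],[-2,2.75,0,0,0,0],[0,0,1.3,0,0,0],[0,0,1.3,0,0,0],[0,0,0,0,0,0]]'
python3 - <<'E'
from h import *
go('left',.0575,-80.45)
for n,(x,y) in {"side":(190,120),"top":(170,150)}.items():
    c=capture(n);f=np.ascontiguousarray(c["frame"][:,:,::-1])
    cv2.imwrite(f"pics/{n}6.png",cv2.resize(f[y:y+105,x:x+125],None,fx=5,fy=5,interpolation=cv2.INTER_CUBIC))
E
```

```text
time_s: 12.27
tcp_pos: [0.5607, 0.1587, 0.068]
ee_rot: [[0.171, -0.985, -0.003], [-0.985, -0.171, -0.002], [0.001, 0.003, -1.0]]
wrist_force: [0.1, 0.5, -1.0]
gripper_width: 0.002
d [-0.09 -0.24  1.05] rot [ 0.19 -0.06  0.28] F [ 0.1  0.5 -1. ] t 12.2667 tcp [0.5607 0.1587 0.068 ] w 0.0
```

View pics/side6.png

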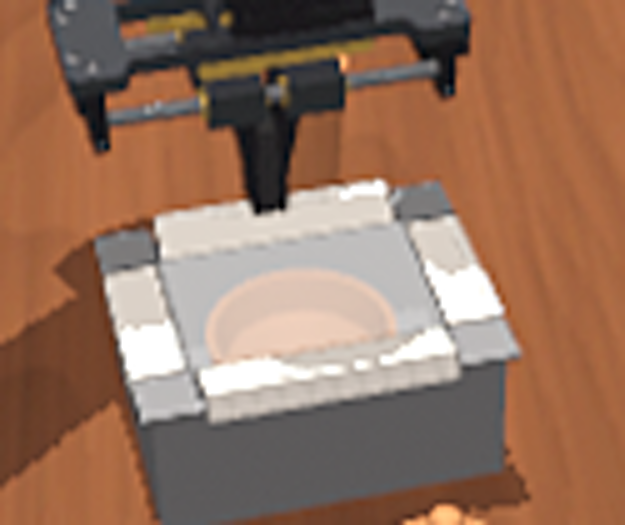

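Near and far are now shut. The fingertips stand over the middle of the left rim at crop (268,210), so I'll press there.

```bash
python3 -m jog '[[0,0,0.15,0,0,0],[0,0,0.15,0,0,0],[0,0,0.15,0,0,0],[0,0,0,0,0,0],[0,0,0,0,0,0]]'
python3 -m jog '[[0,0,0.15,0,0,0],[0,0,0.15,0,0,0],[0,0,0,0,0,0],[0,0,0,0,0,0],[0,0,0,0,0,0]]'
python3 -m jog '[[0,0,0.15,0,0,0],[0,0,0.15,0,0,0],[0,0,0,0,0,0],[0,0,0,0,0,0],[0,0,0,0,0,0]]'
```

```text
time_s: 12.78
tcp_pos: [0.5632, 0.159, 0.066]
ee_rot: [[0.17, -0.985, 0.002], [-0.985, -0.17, 0.0], [0.0, -0.002, -1.0]]
wrist_force: [0.8, -0.5, 0.2]
gripper_width: 0.004
time_s: 13.2
tcp_pos: [0.5636, 0.1593, 0.0646]
ee_rot: [[0.171, -0.985, 0.003], [-0.985, -0.171, 0.001], [0.0, -0.003, -1.0]]
wrist_force: [-3.0, -0.0, 6.9]
gripper_width: 0.004
time_s: 13.62
tcp_pos: [0.563, 0.159, 0.0596]
ee_rot: [[0.171, -0.985, 0.001], [-0.985, -0.171, -0.0], [0.0, -0.001, -1.0]]
wrist_force: [1.1, -0.6, 0.5]
gripper_width: 0.004
```

```bash
python3 -m jog '[[0,0,0.1,0,0,0],[0,0,0.1,0,0,0],[0,0,0.1,0,0,0],[0,0,0,0,0,0],[0,0,0,0,0,0]]'
python3 -m jog '[[0,0,-2,0,0,0],[0,0,-2,0,0,0],[4,0,0,0,0,0],[4,0,0,0,0,0],[4,0,0,0,0,0]]'
python3 -m jog '[[0,0,0,0,0,0],[0,0,0,0,0,0],[0,0,0,0,0,0],[0,0,0,0,0,0],[0,0,0,0,0,0]]'
python3 - <<'E'
from h import *
go('right',.068,-80.45)
for n,(x,y) in {"side":(190,120)}.items():
    c=capture(n);f=np.ascontiguousarray(c["frame"][:,:,::-1])
    cv2.imwrite(f"pics/{n}7.png",cv2.resize(f[y:y+105,x:x+125],None,fx=5,fy=5,interpolation=cv2.INTER_CUBIC))
E
```

```text
time_s: 14.03
tcp_pos: [0.5631, 0.159, 0.0572]
ee_rot: [[0.171, -0.985, 0.002], [-0.985, -0.171, -0.0], [0.0, -0.002, -1.0]]
wrist_force: [-0.5, -0.3, 3.6]
gripper_width: 0.004
time_s: 14.45
tcp_pos: [0.5838, 0.0404, 0.0971]
ee_rot: [[0.173, -0.985, 0.003], [-0.985, -0.173, 0.001], [-0.0, -0.003, -1.0]]
wrist_force: [0.3, 0.4, -0.3]
gripper_width: 0.003
time_s: 14.87
tcp_pos: [0.5835, 0.0421, 0.0968]
ee_rot: [[0.172, -0.985, 0.002], [-0.985, -0.172, 0.0], [-0.0, -0.002, -1.0]]
wrist_force: [0.1, 0.2, 0.4]
gripper_width: 0.003
d [0.23 0.08 2.87] rot [-0.1   0.    0.38] F [0.1 0.2 0.4] t 14.8667 tcp [0.5835 0.0421 0.0968] w 0.0
```

View pics/side7.png

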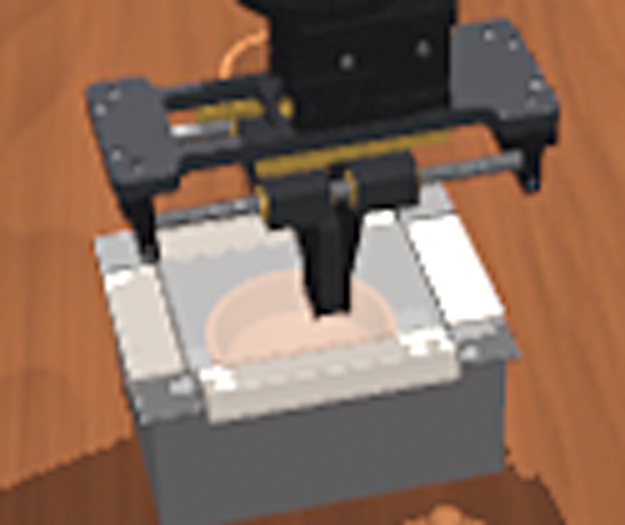

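Left is shut too. Right is the last one. The tips are above the lid, and I'll shift 2 mm outward before pressing.

```bash
python3 -m jog '[[0.2,0.1,1,0,0,0.3],[0,0,1,0,0,0],[0,0,0.8,0,0,0],[0,0,0,0,0,0],[0,0,0,0,0,0]]'
python3 -m jog '[[0,0,0.2,0,0,0],[0,0,0.15,0,0,0],[0,0,0.15,0,0,0],[0,0,0,0,0,0],[0,0,0,0,0,0]]'
python3 -m jog '[[0,0,0.15,0,0,0],[0,0,0.15,0,0,0],[0,0,0,0,0,0],[0,0,0,0,0,0],[0,0,0,0,0,0]]'
python3 -m jog '[[0,0,0.15,0,0,0],[0,0,0.1,0,0,0],[0,0,0.1,0,0,0],[0,0,0,0,0,0],[0,0,0,0,0,0]]'
```

```text
time_s: 15.33
tcp_pos: [0.5823, 0.0386, 0.0677]
ee_rot: [[0.166, -0.986, -0.0], [-0.986, -0.166, -0.001], [0.0, 0.001, -1.0]]
wrist_force: [-0.1, 0.4, -0.2]
gripper_width: 0.005
time_s: 15.75
tcp_pos: [0.5834, 0.0388, 0.0651]
ee_rot: [[0.166, -0.986, 0.003], [-0.986, -0.166, 0.0], [0.0, -0.003, -1.0]]
wrist_force: [-1.8, 0.6, 5.5]
gripper_width: 0.003
time_s: 16.17
tcp_pos: [0.5832, 0.0387, 0.0611]
ee_rot: [[0.165, -0.986, 0.003], [-0.986, -0.165, 0.001], [-0.0, -0.003, -1.0]]
wrist_force: [-0.8, 0.0, 0.3]
gripper_width: 0.006
time_s: 16.58
tcp_pos: [0.5827, 0.0389, 0.0573]
ee_rot: [[0.166, -0.986, 0.001], [-0.986, -0.166, 0.0], [-0.0, -0.001, -1.0]]
wrist_force: [-0.7, 0.2, 1.1]
gripper_width: 0.005
```

```bash
python3 -m jog '[[0,0,0.05,0,0,0],[0,0,0,0,0,0],[0,0,-3,0,0,0],[0,0,-4,0,0,0],[0,0,-4,0,0,0]]'
python3 -m jog '[[0,0,-4,0,0,0],[0,4,0,0,0,0],[0,4,0,0,0,0],[0,4,0,0,0,0],[0,4,0,0,0,0]]'
python3 -m jog '[[3.5,0,0,0,0,0],[3.5,0,0,0,0,0],[3.5,0,0,0,0,0],[3.5,0,0,0,0,0],[3.5,0,0,0,0,0]]'
python3 -m jog '[[3.5,0,0,0,0,0],[0,0,0,0,0,0],[0,0,0,0,0,0],[0,0,0,0,0,0],[0,0,0,0,0,0]]'
python3 - <<'E'
from h import *
for n,(x,y,w,h,s) in {"side":(195,145,110,85,7),"top":(140,90,190,150,4)}.items():
    c=capture(n);f=np.ascontiguousarray(c["frame"][:,:,::-1])
    cv2.imwrite(f"pics/{n}8.png",cv2.resize(f[y:y+h,x:x+w],None,fx=s,fy=s,interpolation=cv2.INTER_CUBIC))
E
```

```text
time_s: 17.0
tcp_pos: [0.582, 0.0385, 0.1668]
ee_rot: [[0.165, -0.986, -0.001], [-0.986, -0.165, -0.001], [0.001, 0.001, -1.0]]
wrist_force: [1.3, 0.5, -0.8]
gripper_width: 0.004
time_s: 17.42
tcp_pos: [0.4232, 0.0119, 0.206]
ee_rot: [[0.165, -0.986, 0.002], [-0.986, -0.165, 0.001], [-0.0, -0.002, -1.0]]
wrist_force: [-0.2, 0.5, 2.0]
gripper_width: 0.006
time_s: 17.83
tcp_pos: [0.454, -0.1618, 0.2066]
ee_rot: [[0.166, -0.986, 0.003], [-0.986, -0.166, 0.0], [0.0, -0.003, -1.0]]
wrist_force: [0.2, 0.5, 0.5]
gripper_width: 0.006
time_s: 18.25
tcp_pos: [0.4595, -0.1942, 0.2064]
ee_rot: [[0.166, -0.986, 0.002], [-0.986, -0.166, 0.0], [-0.0, -0.002, -1.0]]
wrist_force: [-0.3, 1.0, 0.3]
gripper_width: 0.007
```

View pics/side8.png

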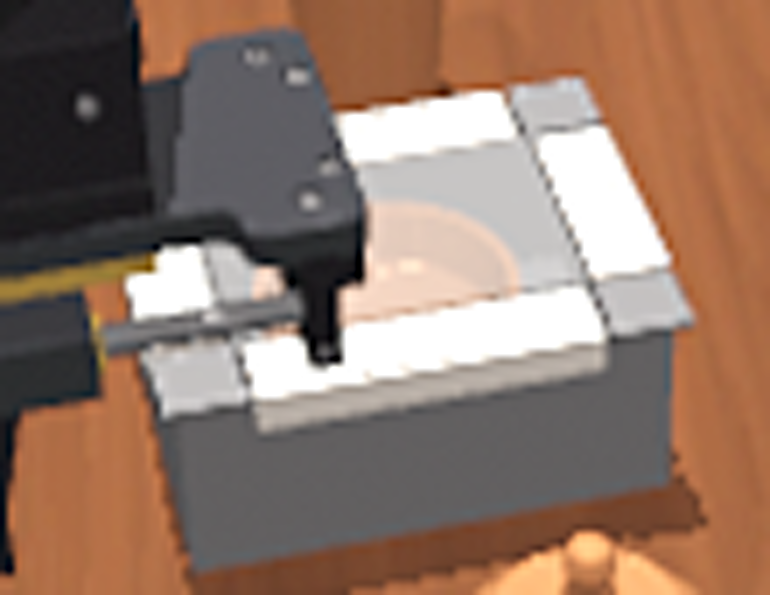

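View pics/top8.png

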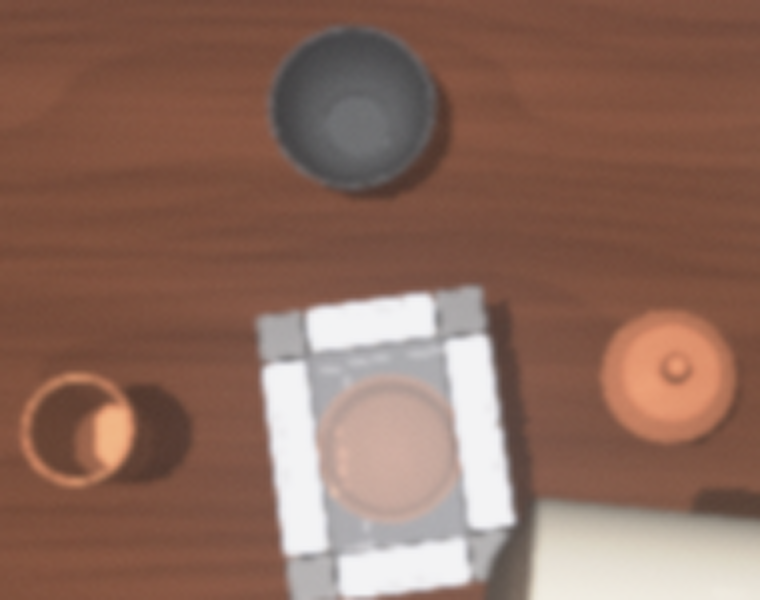

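```bash
python3 -m jog '[[2,4,-1,0,0,0],[2,3.5,-1,0,0,0],[2,3,-1,0,0,0],[0,0,0,0,0,0],[0,0,0,0,0,0]]'
python3 - <<'E'
from h import *
print(sense()["joints"].round(1),sense()["tcp_pos"])
for n,(x,y,w,h,s) in {"side":(195,145,110,85,7)}.items():
    c=capture(n);f=np.ascontiguousarray(c["frame"][:,:,::-1])
    cv2.imwrite(f"pics/{n}9.png",cv2.resize(f[y:y+h,x:x+w],None,fx=s,fy=s,interpolation=cv2.INTER_CUBIC))
    b=cv2.imread("pics/side0.png")
    cv2.imwrite(f"pics/{n}9b.png",cv2.resize(b[y:y+h,x:x+w],None,fx=s,fy=s,interpolation=cv2.INTER_CUBIC))
E
```

```text
time_s: 18.77
tcp_pos: [0.3688, -0.2693, 0.2366]
ee_rot: [[0.164, -0.986, 0.004], [-0.986, -0.164, -0.0], [0.001, -0.004, -1.0]]
wrist_force: [0.0, -0.1, 0.0]
gripper_width: 0.004
[-15.7   3.6 -18.4  -0.  -67.7  25.2] [ 0.3687518  -0.26927532  0.23656163]
```

View pics/side9.png

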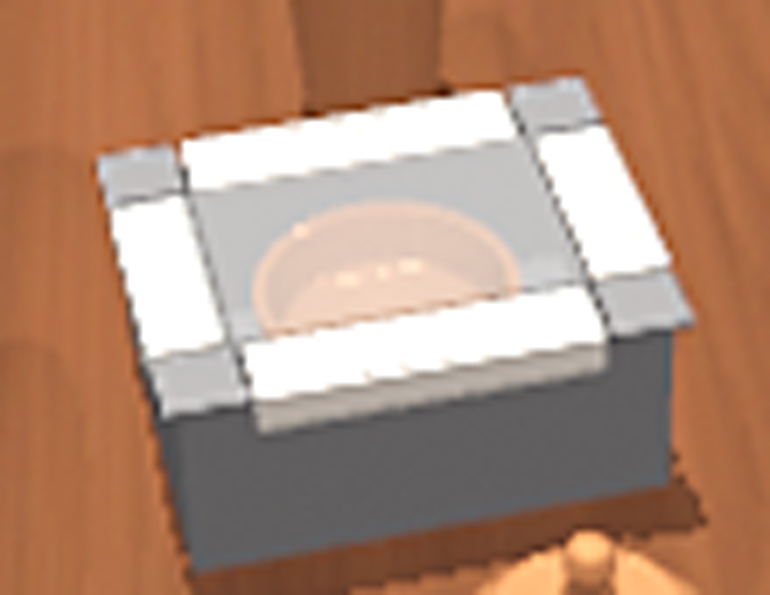

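View pics/side9b.png

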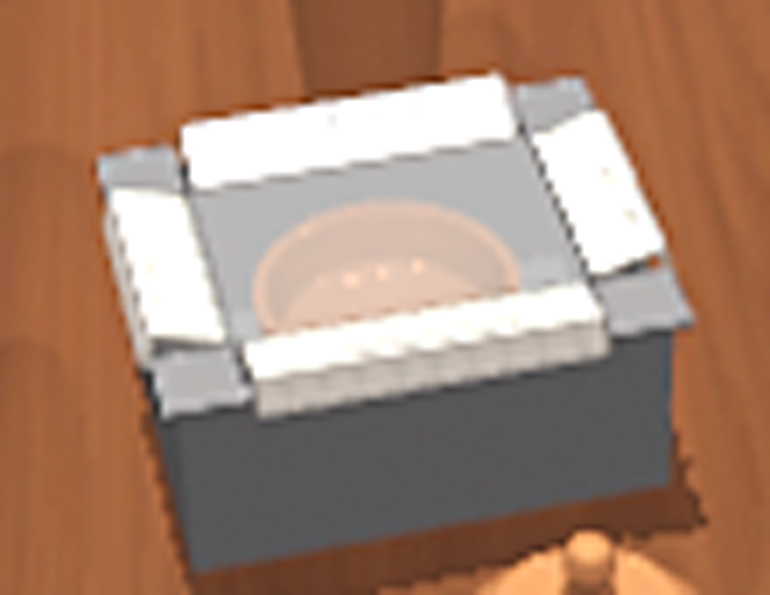

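All four rims are level with the corners, and the outer edges that were raised in the first picture are gone. The box and the copperware are at the same pixels as before, and the arm is clear.

```bash
python3 -c "
from station import *
print(finish_job())"
```

```text
the job is handed in; nothing more can be done
None
```

I pressed the four rim sections of the leftmost box shut one at a time (near, far, left, right) with the closed fingertips and handed the job in at about 19 s of the 45 s. No verdict is reported.

- **Clicks:** At every section the force rose as I pressed (highest reading about 9 N), then dropped to nearly zero. Near, far and left gave firm contact again at lid level, 3 to 5 N; right gave only about 1 N.
- **Last pictures:** All four sections are level with the corners. The box, tumbler and bowl, and as much of the pot as shows, sit at the same pixels as at the start. The arm stood clear and the wrist force read zero.
- **One disagreement:** The real fingertips sat about 22 mm higher than the reported TCP height. Both the side view and the contact force showed this, so I set the pressing depths from the force.

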